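# Fetch the pricking iron from behind the jars and press it into its case

## Task

Clear the dye bottle, the wax jar and the square tin off the riser board and stand all three upright in the white side tray, without moving the pricking iron behind them. With all three waiting in the tray, fetch the iron and press it flat into its shaped cut-out in the case; then stand the bottle, the jar and the tin back on the board, each upright on the very spot it came from. Tip nothing over, and leave the dish and the hammer where they are.

Things in the scene. Friction and masses are not known exactly. Their poses are not given: they have to be found in the camera images.
- bottle: loose dye bottle, about 160 g: amber glass cylinder 44 mm in diameter up to 64 mm, then a shoulder and a narrow black cap (27 mm in diameter) up to 92 mm total height. Origin: centre of the underside, z up. It starts on the board in one of three front places; that spot is where it must return.
- jar: loose wax jar, about 220 g: the wide plain cylinder, 54 mm in diameter and 76 mm tall, amber glass with a black lid of the full width from 55 mm up. Origin: centre of the underside, z up. It starts on the board in one of three front places; that spot is where it must return.
- tin: loose square metal tin, about 180 g: 46 x 46 mm, 84 mm tall, straight sides along its x and y axes. Origin: centre of the underside, z up. It starts on the board in one of three front places; that spot is where it must return.
- iron: loose pricking iron (toothed punch), 160 g, lying along its x. Wooden handle x = -65 to 15 mm, 26 wide, 30 high; brass collar to x = 27, 22 high; flat steel toothed head x = 15 to 65, 44 wide, 8 thick, at the bottom. Origin: centre of the underside at mid length, z up; centre of mass near x = 0. Starts at the back of the board (board x = 26), head to board +y, handle 10 to 20 mm behind the jars.
- rack: fixed wooden riser board, 130 mm deep (x), 240 long (y), top surface 12 mm above the bench. Origin: centre of the underside, at bench height; +x points to its back, away from the robot. Edge strips above the top surface: front 6 mm, back 8, ends 14. Bottle, jar and tin stand in a row on it at about x = -28 mm, y = -70, 0, 70 mm, in any order.
- tray: fixed white side tray, empty, 240 mm (x) by 100 mm (y) outside, walls 4 mm thick and 14 mm high. Origin: centre of the underside, at bench height; inner floor at z = 4 mm. Room for bottle, jar and tin in a row along x about 70 mm apart. It lies left or right of the board.
- case: fixed open case, 170 (x) by 124 mm (y); stiff grey insert, top at z = 22 mm. Origin: centre of the underside, at bench height. T-shaped empty cut-out centred on it: narrow part x = -68 to 12, 32 wide; wide part x = 12 to 68, 50 wide, so iron x goes along case +x. Black floor at z = 10, 12 deep, 3 mm play all round, rims bevelled 4 mm. Inlaid gauge: decoration. Left or right of the board.
- dish: bystander: loose empty steel bowl, 100 mm in diameter, 35 mm high, beyond the board. Origin: centre of the underside. Not to be moved.
- hammer: bystander: loose hammer, 240 mm long, lying on the bench beyond the board along its x axis. Not to be moved.

How it is judged:
On the way, in this order (a step that is already met when the one before it is completed fails the run):
1. bottle, jar and tin all stand upright in the side tray, the iron not yet moved from its place (within 20 mm) (x of bottle in the frame of tray between -0.105 and 0.105 m and y of bottle in the frame of tray between -0.038 and 0.038 m and z of bottle in the frame of tray between 0 and 0.008 m and angle between each of bottle, jar, tin's own z axis and vertical below 0.1 rad and linear speed of each of bottle, jar, tin below 0.02 m/s and x of jar in the frame of tray between -0.105 and 0.105 m and y of jar in the frame of tray between -0.038 and 0.038 m and z of jar in the frame of tray between 0 and 0.008 m and x of tin in the frame of tray between -0.105 and 0.105 m and y of tin in the frame of tray between -0.038 and 0.038 m and z of tin in the frame of tray between 0 and 0.008 m and distance of iron from where it was at the start of the episode below 0.02 m), for 0.2 s.
2. the iron lies flat and fully down in its cut-out while bottle, jar and tin still stand in the tray (x of bottle in the frame of tray between -0.105 and 0.105 m and y of bottle in the frame of tray between -0.038 and 0.038 m and z of bottle in the frame of tray between 0 and 0.008 m and angle between each of bottle, jar, tin's own z axis and vertical below 0.1 rad and linear speed of each of bottle, jar, tin, iron below 0.02 m/s and x of jar in the frame of tray between -0.105 and 0.105 m and y of jar in the frame of tray between -0.038 and 0.038 m and z of jar in the frame of tray between 0 and 0.008 m and x of tin in the frame of tray between -0.105 and 0.105 m and y of tin in the frame of tray between -0.038 and 0.038 m and z of tin in the frame of tray between 0 and 0.008 m and x of iron in the frame of case between -0.008 and 0.008 m and y of iron in the frame of case between -0.008 and 0.008 m and z of iron in the frame of case below 0.0135 m and angle between the x axis of iron and the x axis of case, either way round below 0.12 rad and angle between iron's own z axis and vertical below 0.05 rad), for 0.2 s.
At the end, for the whole second after the job is handed in: The iron lies flat in its cut-out (within 8 mm of its centre, within 0.12 rad, underside within 3.5 mm of the cut-out's floor); bottle, jar and tin each stand upright (within 0.1 rad) within 15 mm of where they started; all at rest and released (x of iron in the frame of case between -0.008 and 0.008 m and y of iron in the frame of case between -0.008 and 0.008 m and z of iron in the frame of case below 0.0135 m and angle between the x axis of iron and the x axis of case, either way round below 0.12 rad and angle between iron's own z axis and vertical below 0.05 rad and linear speed of each of iron, bottle, jar, tin below 0.02 m/s and distance of each of bottle, jar, tin from where it was at the start of the episode below 0.015 m and angle between each of bottle, jar, tin's own z axis and vertical below 0.1 rad and angular speed of each of bottle, jar, tin below 0.2 rad/s); the robot touches nothing.
It fails at once if the bottle is tipped over (angle between bottle's own z axis and vertical above 0.7 rad).
It fails at once if the jar is tipped over (angle between jar's own z axis and vertical above 0.7 rad).
It fails at once if the tin is tipped over (angle between tin's own z axis and vertical above 0.7 rad).
It fails at once if the dish is moved (distance of dish from where it was at the start of the episode above 0.03 m).
It fails at once if the hammer is moved (distance of hammer from where it was at the start of the episode above 0.03 m).
It also fails if it takes over 141 s, if anything falls off the work surface, if the arm or the gripper's body presses on something with over 40 N, if the wrist force passes 120 N, or if a joint passes its speed limit or range.

## Robot

A 6-joint arm with a two-finger parallel gripper is mounted at the origin on the work surface. World frame = base frame: x ahead of the robot, y to its left, z up, the work surface at z = 0. Lengths are in m, angles in rad, forces in N, time in s.
With the tool pointing down it reaches from about 0.275 to 0.875 m from the base axis. Payload 12.5 kg.
Tool frame: the origin (TCP) lies at the very end of the fingers, on their centre line; the grasp point (between the pads) lies 19 mm behind it; x points along the fingers, y is the direction in which the jaws open and shut, and the axes are right-handed (so a half turn about x gives the same grasp; the last joint's range is limited). The gripper opens to 85 mm and grips with 20 to 120 N. Pads are 22 mm wide; open, the fingers measure 114 mm over their backs; the gripper's body (76 mm by 85 mm) begins 54 mm behind the grasp point. The pads swing forward as they close: fully open they stand 13 mm farther back than shut.
Start: joints at [-1.258, 0.351, 1.652, -0, 1.139, -0.085], TCP at [0.213, -0.507, 0.231] pointing down, gripper open.
Joint ranges: [-2.75, 2.75], [-0.79, 2.1], [0.01, 2.65], [-1.57, 4.71], [0.07, 3.14], [-2.87, 2.87]. Speed limits (rad/s): [2.22, 2.22, 2.79, 3.14, 3.14, 3.14].

## Interface

Orientations are given as a 3x3 rotation matrix whose columns are the frame's x, y, z axes.
In Python, from bench import manip gives the robot as it stands. Calls block until the motion is done:
- manip.move_ptp(position, orientation): joint-space move of the TCP to a pose.
- manip.move_l(position, attitude=None, max_speed=0.15): straight line of the TCP; attitude=None keeps the orientation; max_speed is the mean speed in m/s.
- manip.move_j(angles): joint-space move.
- manip.set_gripper(opening, effort=None): opening from 0.0 (shut) to 1.0 (fully open); effort is the grip in N (None keeps the last); returns when the fingers have stopped.
- manip.dwell(seconds).
- manip.inverse_kinematics(position, orientation): joint angles nearest the present ones, or None.
- manip.grab_frame(name): name is "scene" or "side" or "wrist"; returns (picture, depth): 480x640x3 uint8, red, green, blue; 480x640 float32, m along the optical axis (not along the pixel's ray), 0 where there is no reading.
- manip.get_calibration(name): a dict with "camera_matrix" (3x3 intrinsics, pixels), "R" (3x3) and "t" (3): a world point X has camera coordinates R X + t. Camera axes: x right, y down, z forward; pixel columns grow to the right and rows downward; lengths in m; the calibration is good to about 2 mm. The wrist camera is an equidistant fisheye: a pixel r from the principal point sees the ray r / f radians off the axis. A picture is of the moment at which its call begins: read the wrist's pose just before it. get_calibration takes no time and is no camera call; for the wrist camera it gives the pose at the moment of the call.
A pose or a line that the arm cannot do raises manip.Unreachable and nothing moves.
- manip.sign_off(): hands the job in, once; it reports no verdict.
Trained networks look in the newest picture that a camera, given by its name, has taken for a name from the list of things; names that differ only in an ending like _2 or _b are one class to them, and where a whole thing is asked for, a point or a joint stands for the part that bears it (a point fixed in the world has none). Each returns a list of dicts, best first, with "confidence" (0 to 1); they miss things now and then, are a little off and sometimes report something else, mostly with a low value. They report only what shows in the picture. A call takes as long as a camera call.
- manip.look_for(camera, name): "at" ([x, y, z] in m, in world coordinates, good to about 4 mm: the middle of the surface that is visible of it).
Readings, each from a call of its own:
- manip.current_time(): time.
- manip.current_qpos(): joint angles.
- manip.current_joint_vel(): joint speeds.
- manip.current_joint_torque(): joint torques, N m.
- manip.current_ee_pos(): TCP position.
- manip.current_tcp_rot(): TCP orientation.
- manip.current_force(): force on the tool from outside, world axes, zero at the start.
- manip.current_ft_torque(): the same for the moment, N m.
- manip.current_grip_width(): opening from 0.0 (shut) to 1.0 (fully open).
Only numpy, scipy, OpenCV 4.12 (cv2) and the standard library are available. Lean on these libraries where they do the work, as an engineer would, in place of code of your own. Each camera call takes 0.05 s, during which the arm holds its last target.

## Working session

There is one attempt and no reset: what is moved stays moved. The work goes in short steps, each a Python script; the robot and the scene stay as the last script left them, time stands still between calls to the robot, and variables do not carry over. Pictures are saved under pics/ and viewed, and the job is handed in when it is done.

```bash
mkdir -p pics; ls; python3 - <<'E'
from bench import manip
import cv2,numpy as np
for n in ["scene","side","wrist"]:
    p,d=manip.grab_frame(n); cv2.imwrite(f"pics/{n}0.png",p[:,:,::-1]); np.save(f"pics/{n}0.npy",d)
    c=manip.get_calibration(n); print(n,{k:np.round(v,3).tolist() for k,v in c.items()} )
    for t in ["bottle","jar","tin","iron","rack","tray","case","dish","hammer"]:
        print(t,[(np.round(x["at"],3).tolist(),round(x["confidence"],2)) for x in manip.look_for(n,t)])
print(manip.current_time(), manip.current_tcp_rot())
E
```

```text
pics
scene {'camera_matrix': [[603.208, 0.0, 316.833], [0.0, 603.208, 240.149], [0.0, 0.0, 1.0]], 'R': [[-0.385, 0.923, 0.008], [0.692, 0.295, -0.659], [-0.61, -0.248, -0.752]], 't': [0.237, -0.368, 1.588]}
bottle [([0.548, 0.094, 0.07], 0.82)]
jar [([0.54, -0.043, 0.074], 0.73)]
tin [([0.549, 0.033, 0.072], 0.8), ([0.515, -0.318, 0.005], 0.67)]
iron [([0.593, 0.041, 0.03], 0.55)]
rack [([0.588, 0.048, 0.009], 0.69)]
tray [([0.515, -0.317, 0.004], 0.9), ([0.507, 0.333, 0.025], 0.31)]
case [([0.504, 0.338, 0.024], 0.64)]
dish [([0.74, 0.147, 0.016], 0.61)]
hammer [([0.756, -0.132, 0.026], 0.61)]
side {'camera_matrix': [[560.892, 0.0, 308.139], [0.0, 560.892, 236.339], [0.0, 0.0, 1.0]], 'R': [[-0.96, -0.279, -0.022], [-0.165, 0.627, -0.761], [0.227, -0.727, -0.648]], 't': [0.582, 0.132, 0.883]}
bottle [([0.53, 0.114, 0.067], 0.63)]
jar [([0.515, -0.028, 0.088], 0.76), ([0.756, 0.141, 0.023], 0.15)]
tin [([0.515, 0.043, 0.084], 0.78)]
iron [([0.58, 0.058, 0.026], 0.7)]
rack [([0.567, 0.097, 0.01], 0.78), ([0.516, -0.032, 0.085], 0.55)]
tray [([0.505, -0.319, 0.004], 0.57), ([0.498, 0.338, 0.02], 0.38)]
case [([0.494, 0.336, 0.019], 0.69)]
dish [([0.756, 0.141, 0.021], 0.62)]
hammer [([0.746, -0.086, 0.02], 0.79)]
wrist {'camera_matrix': [[371.648, 0.0, 315.861], [0.0, 371.648, 243.613], [0.0, 0.0, 1.0]], 'R': [[0.387, -0.922, -0.0], [-0.877, -0.369, 0.307], [-0.283, -0.119, -0.952]], 't': [-0.551, -0.04, 0.379]}
bottle []
jar []
tin []
iron []
rack []
tray []
case []
dish []
hammer []
1.5 [[-2.19283326e-05  3.87390845e-01 -9.21915578e-01]
 [-2.72004289e-05 -9.21915578e-01 -3.87390844e-01]
 [-9.99999999e-01  1.65816639e-05  3.07532686e-05]]
```

View pics/scene0.png

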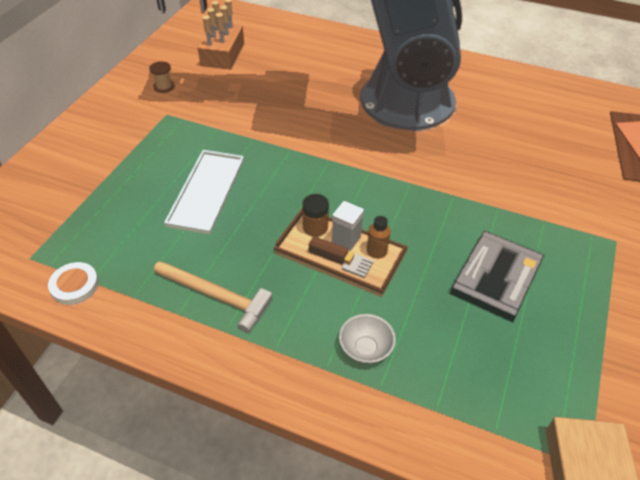

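View pics/side0.png

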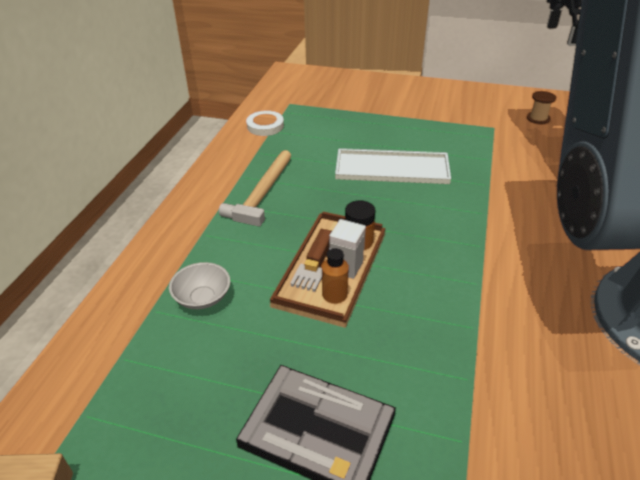

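View pics/wrist0.png

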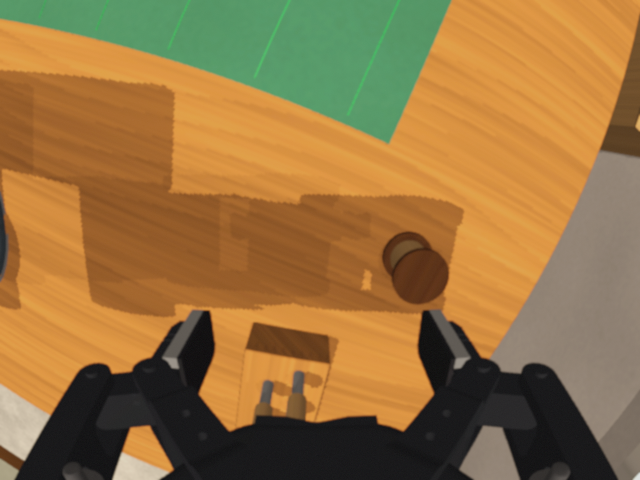

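Order along the board from −y to +y is jar, tin, bottle. The tray is on the right (scene px ~205,190), the case on the left (~498,275), and the iron's handle is behind the tin. Next I'll get precise poses from the depth clouds.

```bash
cat > pc.py <<'E'
import numpy as np,cv2
from bench import manip
def cloud(n,d):
    c=manip.get_calibration(n);K=c["camera_matrix"];R=np.array(c["R"]);t=np.array(c["t"])
    v,u=np.mgrid[:480,:640]; X=np.stack([(u-K[0][2])/K[0][0]*d,(v-K[1][2])/K[1][1]*d,d],-1)
    return (X-t)@R
def topdown(P,img,x0,x1,y0,y1,s):
    # s px per m ; rows: -x, cols: -y
    H=int((x1-x0)*s);W=int((y1-y0)*s);out=np.zeros((H,W,3),np.uint8);z=np.full((H,W),-1.)
    Q=P.reshape(-1,3);C=img.reshape(-1,3)
    r=((x1-Q[:,0])*s).astype(int);c=((y1-Q[:,1])*s).astype(int)
    o=np.argsort(Q[:,2]);o=o[(r[o]>=0)&(r[o]<H)&(c[o]>=0)&(c[o]<W)]
    out[r[o],c[o]]=C[o];z[r[o],c[o]]=Q[o,2]
    return out,z
E
python3 - <<'E'
import numpy as np,cv2
from pc import *
for n in ["scene","side"]:
    img=cv2.imread(f"pics/{n}0.png");P=cloud(n,np.load(f"pics/{n}0.npy"))
    x,y,z=P[...,0],P[...,1],P[...,2]
    def sel(m,lab):
        Q=P[m]; 
        if len(Q)>5:
            lo,hi=np.percentile(Q,[2,98],0)
            r=cv2.minAreaRect((Q[:,:2]*1000).astype(np.float32))
            print(n,lab,len(Q),"med",np.round(np.median(Q,0),3),"mid",np.round((lo+hi)/2,4),"ext",np.round(hi-lo,3),"rect",np.round(r[0],1),np.round(r[1],1),round(r[2],1))
    box=(x>.45)&(x<.68)&(y>-.1)&(y<.2)
    print(np.median(z[(x>.35)&(x<.45)&(abs(y)<.1)]))
    sel(box&(z>.098),"cap top")
    sel(box&(z>.091)&(z<.099)&(y>.01)&(y<.07),"tin top")
    sel(box&(z>.083)&(z<.092)&(y<-.0),"jar top")
    sel(box&(z>.036)&(z<.046)&(x>.57),"handle")
    sel(box&(z>.016)&(z<.023)&(x>.575)&(x<.62)&(y>.05)&(y<.12),"head")
    sel(box&(z>.006)&(z<.03),"rack")
    sel((y<-.2)&(y>-.45)&(x>.35)&(x<.67)&(z>.011)&(z<.03),"tray rim")
    sel((y>.22)&(y<.48)&(x>.35)&(x<.67)&(z>.016)&(z<.03),"case top")
    o,_=topdown(P,img,.35,.7,-.42,.46,900)
    o=cv2.dilate(o,np.ones((2,2)))
    cv2.imwrite(f"pics/td_{n}.png",o)
E
```

```text
0.00033191687344640724
scene cap top 155 med [0.537 0.096 0.103] mid [0.5337 0.0621 0.1023] ext [0.033 0.094 0.008] rect [538.8  59.3] [99.7 44.2] 81.6
scene tin top 383 med [0.533 0.032 0.095] mid [0.5323 0.0319 0.0952] ext [0.047 0.041 0.007] rect [532.6  30.4] [43.7 49. ] 83.6
scene jar top 421 med [ 0.528 -0.042  0.087] mid [ 0.5264 -0.0423  0.087 ] ext [0.051 0.048 0.007] rect [525.4 -42.3] [52.8 53. ] 53.4
scene handle 421 med [0.587 0.011 0.041] mid [0.5855 0.0106 0.0409] ext [0.026 0.075 0.008] rect [585.   13.1] [84.1 29.3] 87.2
scene head 308 med [0.596 0.077 0.019] mid [0.5942 0.0756 0.0194] ext [0.035 0.046 0.006] rect [597.8  81.5] [62.5 44.9] 89.4
scene rack 4395 med [0.583 0.053 0.014] mid [0.566  0.0279 0.018 ] ext [0.126 0.237 0.021] rect [555.2  32.8] [252.8 167.1] 85.2
scene tray rim 496 med [ 0.526 -0.312  0.013] mid [ 0.5106 -0.3123  0.0143] ext [0.246 0.131 0.006] rect [ 510.3 -313.4] [246.2 103.1] 9.9
scene case top 3569 med [0.499 0.341 0.022] mid [0.4992 0.336  0.0212] ext [0.175 0.132 0.008] rect [497.4 336.3] [128.1 179.5] 81.6
0.000577230356481249
side cap
[... 332 characters left out ...]
 0.049 0.006] rect [522.2 -41.6] [53.7 52.4] 82.5
side handle 433 med [0.581 0.017 0.042] mid [0.5822 0.0118 0.0407] ext [0.024 0.075 0.007] rect [583.   12.2] [84.  26.7] 88.7
side head 352 med [0.594 0.076 0.02 ] mid [0.5975 0.0763 0.0195] ext [0.044 0.047 0.006] rect [597.6  75.5] [50.7 45.1] 89.2
side rack 4714 med [0.57  0.086 0.015] mid [0.5558 0.0296 0.0179] ext [0.136 0.24  0.02 ] rect [556.3  27.5] [245.  131.8] 85.5
side tray rim 594 med [ 0.5   -0.302  0.013] mid [ 0.5065 -0.3126  0.0138] ext [0.243 0.132 0.005] rect [ 506.7 -313.4] [240.2 108.2] 10.2
side case top 9009 med [0.489 0.348 0.022] mid [0.4954 0.3355 0.0209] ext [0.172 0.129 0.007] rect [495.7 336.2] [131.2 175. ] 81.4
```

```bash
python3 - <<'E'
import cv2,numpy as np
a=cv2.imread("pics/scene0.png")[215:335,430:560];b=cv2.imread("pics/side0.png")[355:480,225:405]
a=cv2.resize(a,(420,388),interpolation=cv2.INTER_CUBIC);b=cv2.resize(b,(380,388),interpolation=cv2.INTER_CUBIC)
cv2.imwrite("pics/case_zoom.png",np.hstack([a,b]))
E
```

```text
(no output)
```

View pics/case_zoom.png

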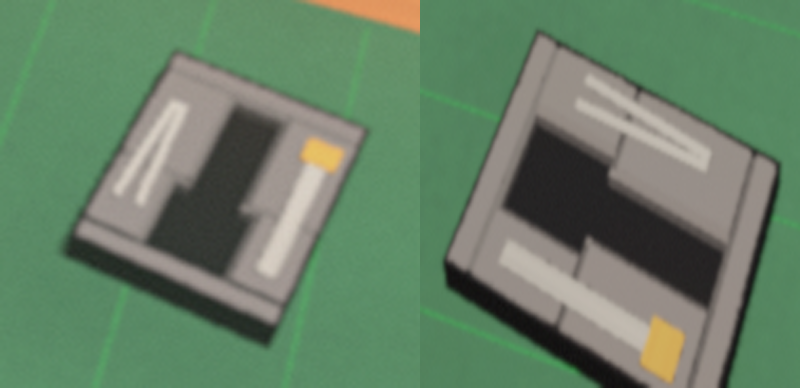

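View pics/td_side.png

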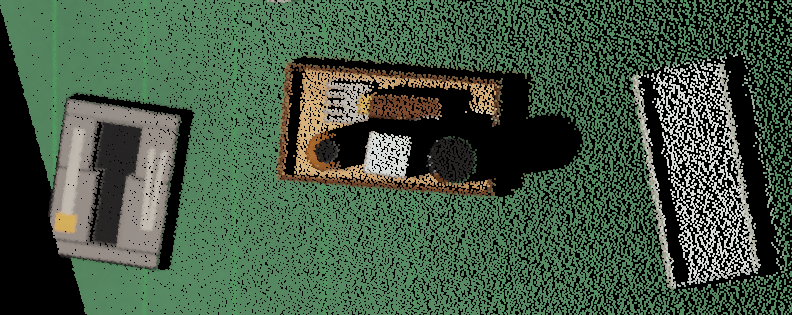

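```bash
cat > h.py <<'E'
import numpy as np
from bench import manip
D=np.pi/180
def Rj(a): # tool down, jaws along world angle a (rad)
    c,s=np.cos(a),np.sin(a); return np.array([[0,c,s],[0,s,-c],[-1,0,0.]])
AB=-4.5*D                  # jaws on board
TY=10*D; TC=np.array([.5085,-.3134]); AT=TY-np.pi/2
def tr(x,y=0): return TC+x*np.array([np.cos(TY),np.sin(TY)])+y*np.array([-np.sin(TY),np.cos(TY)])
S={"jar":np.array([.524,-.042]),"tin":np.array([.530,.032]),"bottle":np.array([.5345,.0975])}
Z={"jar":.052,"tin":.058,"bottle":.040}
T={"jar":tr(-.07),"tin":tr(0),"bottle":tr(.07)}
UP=.10
def st(l=""): print(l,"t",round(manip.current_time(),1),"pos",np.round(manip.current_ee_pos(),4),"w",round(manip.current_grip_width()*85,1),"F",np.round(manip.current_force(),1),flush=True)
def over(p,z,a): manip.move_ptp([*p,z],Rj(a))
def line(p,z,v=.2): manip.move_l([*p,z],max_speed=v)
def pick(p,z,a,up=UP,effort=40):
    over(p,z+up,a); line(p,z); manip.set_gripper(0.0,effort); st("grip"); line(p,z+up,.15)
def place(p,z,a,up=UP):
    over(p,z+up,a); line(p,z+.015,.2); line(p,z+.001,.05); st("down"); manip.set_gripper(1.0); line(p,z+up,.25)
E
python3 - <<'E'
from h import *
for n in S:
    for p,z,a in [(S[n],Z[n],AB),(S[n],Z[n]+UP,AB),(T[n],Z[n]-.008,AT),(T[n],Z[n]+UP,AT)]:
        print(n,np.round(p,3),np.round(manip.inverse_kinematics([*p,z],Rj(a)),2))
print(np.round(manip.inverse_kinematics([.4955,.336,.15],Rj(AB-94*D)),2))
pick(S["jar"],Z["jar"],AB)
st("lift")
E
```

```text
jar [ 0.524 -0.042] [-0.17  0.57  1.84 -0.    0.73 -0.09]
jar [ 0.524 -0.042] [-0.17  0.41  1.79 -0.    0.95 -0.09]
jar [ 0.44  -0.326] [-0.72  0.61  1.79 -0.    0.74  0.67]
jar [ 0.44  -0.326] [-0.72  0.44  1.73 -0.    0.97  0.67]
tin [0.53  0.032] [-0.03  0.56  1.83 -0.    0.75  0.05]
tin [0.53  0.032] [-0.03  0.41  1.77 -0.    0.96  0.05]
tin [ 0.508 -0.313] [-0.63  0.67  1.65 -0.    0.83  0.77]
tin [ 0.508 -0.313] [-0.63  0.52  1.59 -0.    1.03  0.77]
bottle [0.534 0.098] [ 0.09  0.61  1.8  -0.    0.73  0.17]
bottle [0.534 0.098] [ 0.09  0.45  1.75 -0.    0.94  0.17]
bottle [ 0.577 -0.301] [-0.55  0.77  1.5  -0.    0.88  0.84]
bottle [ 0.577 -0.301] [-0.55  0.63  1.45 -0.    1.06  0.84]
[ 0.52  0.53  1.6  -0.    1.02  2.24]
grip t 4.6 pos [ 0.5246 -0.0421  0.0532] w 52.5 F [-1.1  0.4  6.4]
lift t 5.4 pos [ 0.5235 -0.0419  0.1512] w 52.9 F [-0.  -1.  -2.1]
```

```bash
python3 - <<'E'
from h import *; import cv2
place(T["jar"],Z["jar"]-.008,AT)
for n in ["scene","side"]:
    p,d=manip.grab_frame(n); cv2.imwrite(f"pics/{n}1.png",p[:,:,::-1])
    for t in ["jar","tin","bottle","iron"]: print(n,t,[(np.round(x["at"],3).tolist(),round(x["confidence"],2)) for x in manip.look_for(n,t)][:2])
st()
E
python3 -c "
import cv2,numpy as np
cv2.imwrite('pics/s1.png',np.hstack([cv2.imread('pics/scene1.png')[100:400,100:500],cv2.imread('pics/side1.png')[100:400,150:550]]))"
```

```text
down t 7.5 pos [ 0.44   -0.3258  0.0453] w 52.8 F [1.1 0.6 2.3]
scene jar [([0.457, -0.318, 0.061], 0.96)]
scene tin [([0.547, 0.034, 0.073], 0.66)]
scene bottle [([0.546, 0.094, 0.07], 0.89), ([0.592, 0.04, 0.027], 0.73)]
scene iron [([0.592, 0.04, 0.027], 0.69)]
side jar [([0.439, -0.302, 0.052], 0.76)]
side tin [([0.519, 0.043, 0.083], 0.69)]
side bottle [([0.531, 0.114, 0.065], 0.7)]
side iron [([0.58, 0.058, 0.025], 0.8), ([0.516, 0.04, 0.086], 0.57)]
 t 9.0 pos [ 0.4395 -0.3255  0.1438] w 85.3 F [-0.3 -0.6 -0. ]
```

View pics/s1.png

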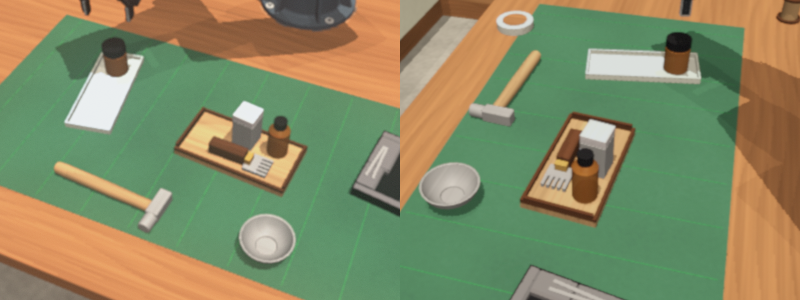

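The jar now stands upright in the tray (left panel ~115,60), and the iron hasn't moved. Next are the tin and the bottle.

```bash
python3 - <<'E'
from h import *; import cv2
for n in ["tin","bottle"]:
    pick(S[n],Z[n],AB); st(n); place(T[n],Z[n]-.008,AT)
# wrist views above board (iron), then case
for n,(x,y,z,a) in {"wi":(.56,-.03,.20,AB),"wc":(.50,.27,.22,AB)}.items():
    manip.move_ptp([x,y,z],Rj(a)); manip.dwell(.3)
    c=manip.get_calibration("wrist"); p,d=manip.grab_frame("wrist"); cv2.imwrite(f"pics/{n}.png",p[:,:,::-1]); np.savez(f"pics/{n}.npz",d=d,K=c["camera_matrix"],R=c["R"],t=c["t"])
    for t in ["iron","case"]: print(n,t,[(np.round(x["at"],3).tolist(),round(x["confidence"],2)) for x in manip.look_for("wrist",t)][:2])
for n in ["scene","side"]:
    p,d=manip.grab_frame(n); cv2.imwrite(f"pics/{n}2.png",p[:,:,::-1]); np.save(f"pics/{n}2.npy",d)
st()
E
python3 -c "
import cv2,numpy as np
cv2.imwrite('pics/s2.png',np.hstack([cv2.imread('pics/scene2.png')[100:400,100:500],cv2.imread('pics/side2.png')[100:400,150:550]]))"
```

```text
grip t 11.5 pos [0.5305 0.0319 0.0591] w 45.9 F [-1.9 -0.8  6.6]
tin t 12.3 pos [0.5295 0.032  0.1572] w 45.9 F [ 0.2  0.2 -0.9]
down t 14.6 pos [ 0.5086 -0.3134  0.0511] w 46.1 F [ 0.3  1.  -0.8]
grip t 18.3 pos [0.5349 0.0976 0.041 ] w 42.9 F [-4.  -0.7  7.3]
bottle t 19.1 pos [0.5339 0.0974 0.1392] w 42.8 F [-0.6 -0.8 -2.4]
down t 21.6 pos [ 0.5776 -0.3013  0.0332] w 42.7 F [ 0.2 -0.2 -1.3]
wi iron [([0.586, 0.044, 0.041], 0.73)]
wi case []
wc iron [([0.491, 0.337, 0.027], 0.53)]
wc case [([0.492, 0.338, 0.026], 0.92)]
 t 25.9 pos [0.5    0.2699 0.22  ] w 85.0 F [-0.2  0.5 -0.2]
```

View pics/s2.png

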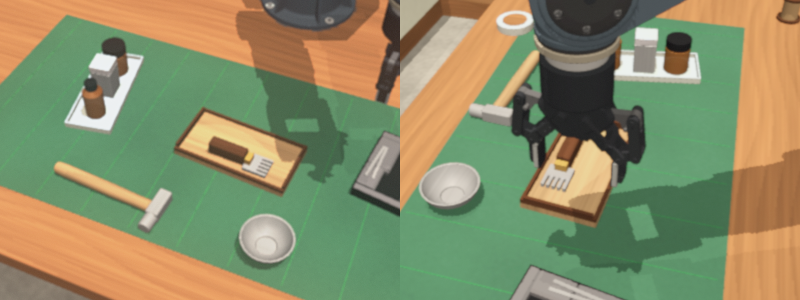

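View pics/wi.png

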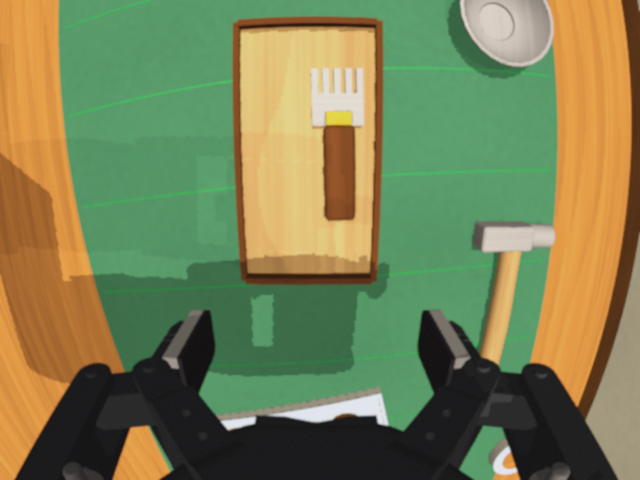

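View pics/wc.png

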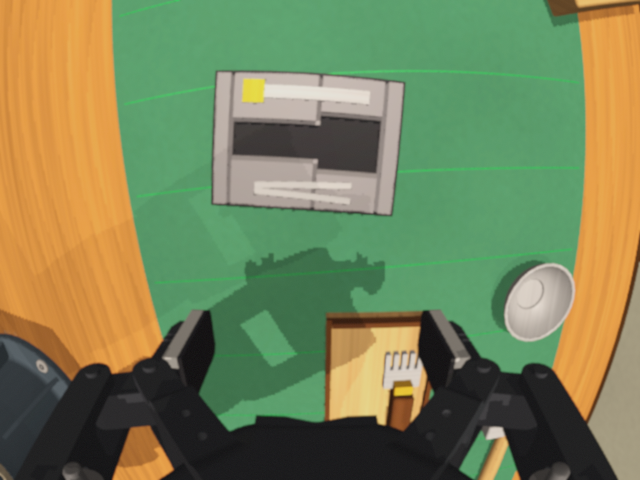

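All three stand in the tray, and the iron lies untouched on the board. In wi.png the handle runs from ~(340,125) to (340,218). In wc.png the case's wide slot end faces away from the robot. I'll compute their poses from the wrist views and check them against the scene and side cameras.

```bash
cat > w.py <<'E'
import numpy as np,cv2
class W:
    def __init__(s,n):
        z=np.load(f"pics/{n}.npz");s.d=z["d"];s.K=z["K"];s.R=z["R"];s.t=z["t"];s.im=cv2.imread(f"pics/{n}.png")
        v,u=np.mgrid[:480,:640];x=(u-s.K[0,2])/s.K[0,0];y=(v-s.K[1,2])/s.K[1,1];r=np.hypot(x,y)+1e-9
        s.ray=np.stack([np.sin(r)*x/r,np.sin(r)*y/r,np.cos(r)],-1)@s.R; s.C=-s.R.T@s.t
        s.P=s.C+s.ray*(s.d/np.cos(r))[...,None]
    def on(s,z): return s.C+s.ray*((z-s.C[2])/s.ray[...,2])[...,None]
def rect(Q,l):
    Q=np.asarray(Q);r=cv2.minAreaRect((Q[:,:2]*1000).astype(np.float32));print(l,len(Q),np.round(r[0],1),np.round(r[1],1),round(r[2],1),"mean",np.round(Q.mean(0)*1000,1))
E
python3 - <<'E'
from w import *; from pc import cloud
a=W("wi");x,y,z=[a.P[...,i] for i in range(3)]
print("bench z",np.median(z[(x>.42)&(x<.48)&(y>0)&(y<.1)]))
b=(x>.565)&(x<.63)&(y>-.06)&(y<.13)
hsv=cv2.cvtColor(a.im,cv2.COLOR_BGR2HSV)
m=b&(z>.036); rect(a.P[m],"handle depth"); rect(a.on(.042)[m],"handle pix on .042")
yel=b&(hsv[...,1]>150)&(hsv[...,0]>22)&(hsv[...,0]<35)&(hsv[...,2]>150); rect(a.on(.034)[yel],"collar")
hd=(hsv[...,1]<50)&(hsv[...,2]>120)&b; rect(a.on(.020)[hd],"head on .020")
pts=a.on(.020); 
for u,v in [(310,69),(364,69),(312,127),(363,127)]: print("headcorner",np.round(pts[v,u]*1000,1))
c=W("wc");x,y,z=[c.P[...,i] for i in range(3)];hsv=cv2.cvtColor(c.im,cv2.COLOR_BGR2HSV)
b=(x>.39)&(x<.61)&(y>.25)&(y<.42)
q=b&(z>.017)&(z<.028); rect(c.P[q],"case depth"); rect(c.on(.022)[q],"case pix"); print(np.median(z[q]))
s=b&(z<.014)&(x>.43)&(x<.56)&(y>.305)&(y<.375)&(hsv[...,2]<70); 
n,l,stt,cen=cv2.connectedComponentsWithStats(s.astype(np.uint8));k=1+np.argmax(stt[1:,4]);s=l==k
rect(c.on(.010)[s],"slot floor"); 
for u,v in [(233,122),(231,156),(319,126),(317,159),(382,116),(377,173)]: print("slot",np.round(c.on(.010)[v,u]*1000,1),np.round(c.on(.022)[v,u]*1000,1))
ims=cv2.resize(c.im[60:225,205:415],None,fx=3.6,fy=3.6,interpolation=cv2.INTER_CUBIC);cv2.imwrite("pics/wcz.png",ims)
for n in ["scene","side"]:
    P=cloud(n,np.load(f"pics/{n}2.npy"));x,y,z=[P[...,i] for i in range(3)]
    m=(x>.56)&(x<.64)&(y>-.06)&(y<.13)&(z>.036)&(z<.046); rect(P[m],n+" handle")
    m=(y>.22)&(y<.46)&(x>.38)&(x<.62)&(z>.017)&(z<.028); rect(P[m],n+" case")
E
```

```text
bench z -0.00012269166637943196
handle depth 27583 [ 5.982e+02 -2.000e-01] [96.6 65.5] 88.6 mean [598.6 -17.8 252.9]
handle pix on .042 27583 [ 596.  -161.1] [ 767.5 1241.6] 84.1 mean [ 713.3 -257.9   42. ]
collar 322 [585.1  53.9] [10.  19.6] 86.2 mean [585.1  53.9  34. ]
head on .020 2527 [ 664.4 -238. ] [461.  747.8] 13.9 mean [608.7  24.3  20. ]
headcorner [565.6  98.7  20. ]
headcorner [611.3  95.8  20. ]
headcorner [563.2  48.1  20. ]
headcorner [606.8  45.1  20. ]
case depth 19292 [496.  335.6] [129.2 175.2] 81.7 mean [494.1 336.8  21.1]
case pix 19292 [496.1 335.6] [128.5 174.4] 81.7 mean [494.2 336.8  22. ]
0.02124368190556411
slot floor 5252 [495.6 335.6] [ 48.4 134.3] 81.8 mean [502.2 334.5  10. ]
slot [429.3 360.7  10. ] [432.  360.2  22. ]
slot [423.8 328.3  10. ] [426.7 329.   22. ]
slot [509.8 348.5  10. ] [509.7 348.5  22. ]
slot [505.5 317.5  10. ] [505.5 318.5  22. ]
slot [569.6 354.5  10. ] [567.4 354.3  22. ]
slot [561.7 300.2  10. ] [559.8 301.8  22. ]
scene handle 422 [585.1  15.2] [89.6 29.3] 86.4 mean [586.1  10.9  40.8]
scene case 3504 [496.8 336.3] [128.2 180.5] 81.6 mean [499.9 337.3  21.5]
side handle 343 [582.3  27. ] [65.9 26.2] 85.4 mean [581.1  25.6  41.1]
side case 8894 [495.5 336.2] [131. 175.] 81.3 mean [492.5 340.   21.7]
```

View pics/wcz.png

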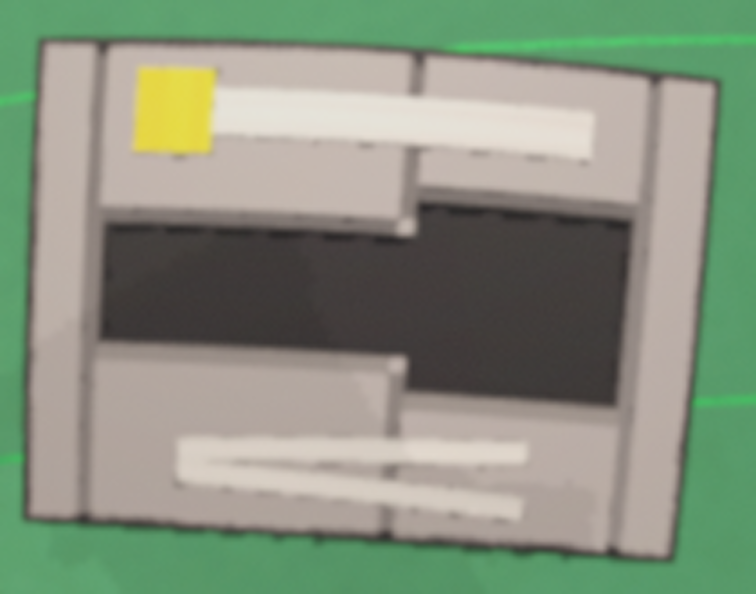

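```bash
python3 - <<'E'
from w import *
a=W("wi");x,y,z=[a.P[...,i] for i in range(3)]
m=(x>.565)&(x<.61)&(y>-.06)&(y<.08)&(z>.037)&(z<.048);m=cv2.erode(m.astype(np.uint8),np.ones((2,2)))>0
v,u=np.nonzero(m);print(u.min(),u.max(),v.min(),v.max());rect(a.P[m],"handle depth"); rect(a.on(.042)[m],"handle pix")
E
```

```text
324 355 126 220
handle depth 2791 [583.1   8.1] [78.5 25.2] 86.3 mean [583.   9.  41.]
handle pix 2791 [582.8   8.5] [77.6 24.7] 86.3 mean [582.9   9.1  42. ]
```

```bash
cat >> h.py <<'E'
IR=np.array([.5842,.0328]); AI=-3.8*D; CC=np.array([.4958,.3356]); AC=-98.3*D
E
python3 - <<'E'
from h import *; import cv2
pick(IR,.027,AI,up=.10,effort=60); st("lift")
over(CC,.13,AC); line(CC,.055,.15); st("above")
p,d=manip.grab_frame("wrist"); cv2.imwrite("pics/pre.png",p[:,:,::-1])
for z in [.042,.037,.033,.030,.027,.0255]:
    line(CC,z,.03); manip.dwell(.15); st(); 
    if np.linalg.norm(manip.current_force())>20: break
p,d=manip.grab_frame("wrist"); cv2.imwrite("pics/pre2.png",p[:,:,::-1])
E
```

```text
grip t 28.2 pos [0.5847 0.0328 0.0277] w 24.7 F [-0.8  0.2  6.1]
lift t 29.0 pos [0.5836 0.0328 0.1261] w 24.2 F [-0.6 -0.2 -2.1]
above t 31.5 pos [0.4963 0.3357 0.0556] w 24.2 F [ 0.6 -0.1 -1.8]
 t 32.3 pos [0.4959 0.3357 0.0422] w 24.6 F [-0.   1.3 -1.4]
 t 32.8 pos [0.4958 0.3356 0.037 ] w 24.2 F [ 0.5 -0.7 -1.2]
 t 33.2 pos [0.4958 0.3356 0.033 ] w 24.6 F [-0.4  0.1 -2. ]
 t 33.6 pos [0.4958 0.3356 0.03  ] w 24.6 F [ 0.3 -0.7 -0.9]
 t 34.0 pos [0.4958 0.3356 0.027 ] w 24.5 F [-0.1 -0.2 -1.6]
 t 34.4 pos [0.496  0.3357 0.0257] w 24.3 F [0.  0.5 2.5]
```

View pics/pre2.png

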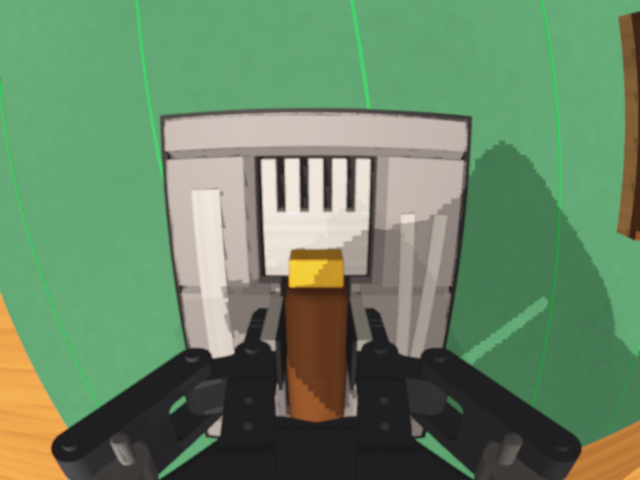

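The iron's head sits in the wide part of the cut-out (~315,215) and touches the floor with little force. I'll release it, press down lightly with closed fingers, and check.

```bash
python3 - <<'E'
from h import *; import cv2
manip.set_gripper(1.0); line(CC,.075,.2); manip.set_gripper(0.0,40)
line(CC,.045,.1)
for z in [.042,.040,.0385,.037]:
    line(CC,z,.02); f=manip.current_force(); st()
    if f[2]>10: break
line(CC,.10,.2); manip.set_gripper(1.0)
q=CC+np.array([0,-.065])
manip.move_ptp([*q,.20],Rj(AB)); manip.dwell(.3)
c=manip.get_calibration("wrist"); p,d=manip.grab_frame("wrist"); cv2.imwrite("pics/wc2.png",p[:,:,::-1]); np.savez("pics/wc2.npz",d=d,K=c["camera_matrix"],R=c["R"],t=c["t"])
p,d=manip.grab_frame("scene"); cv2.imwrite("pics/scene3.png",p[:,:,::-1])
st()
from w import *
a=W("wc2");x,y,z=[a.P[...,i] for i in range(3)]
m=(x>.40)&(x<.53)&(y>.31)&(y<.37)&(z>.034)&(z<.048); rect(a.P[m],"handle"); 
Q=a.P[m];A=np.c_[Q[:,:2]-Q[:,:2].mean(0),np.ones(len(Q))];print("plane",np.linalg.lstsq(A,Q[:,2],rcond=None)[0])
cth=-8.3*D;loc=(a.P[...,:2]-CC)@np.array([[np.cos(cth),-np.sin(cth)],[np.sin(cth),np.cos(cth)]])
m=(loc[...,0]>.03)&(loc[...,0]<.045)&(abs(loc[...,1])<.018)&(z<.03)&(z>0);print("head z",np.median(z[m]))
m=(loc[...,0]>.02)&(loc[...,0]<.06)&(abs(loc[...,1])>.035)&(abs(loc[...,1])<.05)&(z<.03)&(z>0.01);print("insert z",np.median(z[m]))
E
```

```text
t 37.0 pos [0.4959 0.3357 0.0422] w -0.3 F [0.5 0.2 0.4]
 t 37.2 pos [0.4959 0.3357 0.0401] w -0.3 F [ 0.4 -0.4  0.7]
 t 37.5 pos [0.496  0.3357 0.04  ] w 0.1 F [-5.5 -3.1 17.8]
 t 40.7 pos [0.4958 0.2706 0.1999] w 84.7 F [ 1.  -0.1  0.5]
handle 2981 [472.9 338.4] [26.4 80. ] 82.1 mean [473.3 338.7  38.8]
plane [-0.00264628 -0.004508    0.03880383]
head z 0.017199788477067907
insert z 0.021633592441607313
```

View pics/wc2.png

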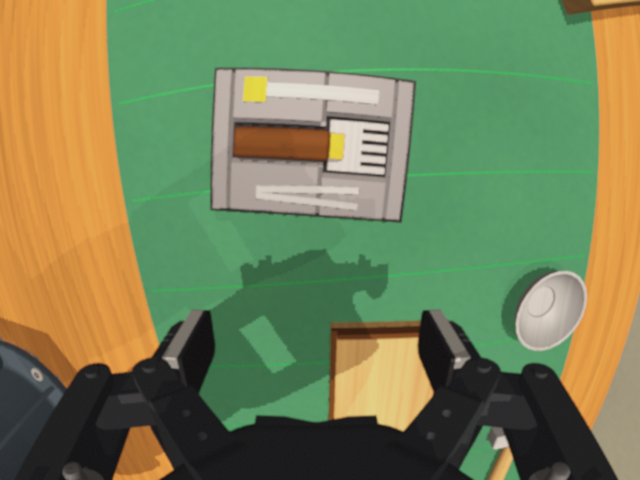

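View pics/scene3.png

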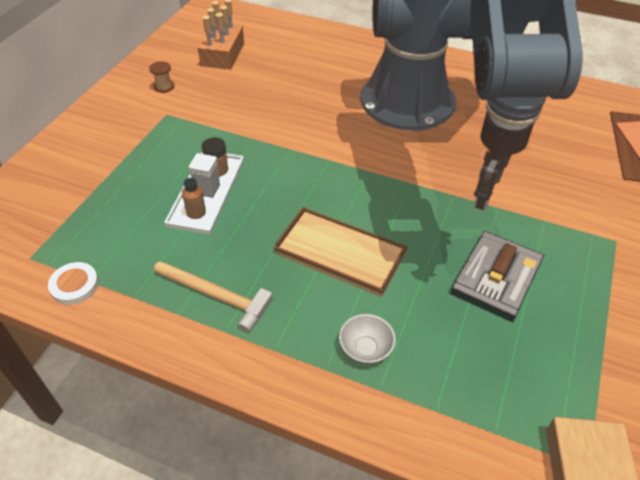

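The iron is seated flat: handle plane tilt under 0.01, top about 39–40 mm, insert at 22 mm. Now the three go back.

```bash
python3 - <<'E'
from h import *; import cv2
for n in ["bottle","tin","jar"]:
    pick(T[n],Z[n]-.008,AT,up=.12); st(n); place(S[n],Z[n],AB)
manip.move_j([-1.258,0.351,1.652,0,1.139,-0.085]); manip.dwell(.3)
for n in ["scene","side"]:
    p,d=manip.grab_frame(n); cv2.imwrite(f"pics/{n}4.png",p[:,:,::-1]); np.save(f"pics/{n}4.npy",d)
st()
from pc import cloud; from w import rect
for n in ["scene","side"]:
  for k in "04":
    P=cloud(n,np.load(f"pics/{n}{k}.npy"));x,y,z=[P[...,i] for i in range(3)]
    for t,(lo,hi) in {"jar":(.083,.092),"tin":(.091,.099),"bottle":(.100,.108)}.items():
        c=S[t];m=(np.hypot(x-c[0],y-c[1])<.042)&(z>lo)&(z<hi); rect(P[m],n+k+t)
    m=(x>.38)&(x<.54)&(y>.3)&(y<.38)&(z>.034)&(z<.048)
    if k=="4": rect(P[m],"iron handle")
E
python3 -c "
import cv2,numpy as np
cv2.imwrite('pics/s4.png',np.hstack([cv2.imread('pics/scene4.png')[100:400,150:550],cv2.imread('pics/side4.png')[180:480,100:500]]))"
```

```text
grip t 44.0 pos [ 0.5778 -0.3014  0.0331] w 43.1 F [-2.   1.4  5.9]
bottle t 44.9 pos [ 0.5769 -0.3009  0.1508] w 42.8 F [ 0.5 -0.  -3.2]
down t 47.4 pos [0.5347 0.0975 0.0411] w 42.6 F [ 0.2 -0.7 -0.9]
grip t 51.2 pos [ 0.5089 -0.3136  0.051 ] w 46.1 F [-1.3  1.3  6. ]
tin t 52.1 pos [ 0.508  -0.3131  0.169 ] w 45.6 F [-0.6 -0.7 -1.8]
down t 54.5 pos [0.53  0.032 0.059] w 45.7 F [ 1.3 -0.  -2.1]
grip t 58.0 pos [ 0.44   -0.3258  0.0452] w 52.8 F [-1.6  0.6  6.2]
jar t 59.0 pos [ 0.4392 -0.3252  0.1631] w 52.5 F [-0.1 -0.3 -1.6]
down t 61.1 pos [ 0.5244 -0.0421  0.0532] w 52.7 F [ 0.8 -0.8  0.7]
 t 64.5 pos [ 0.213 -0.507  0.231] w 84.8 F [0.2 0.7 0.1]
scene0jar 421 [525.4 -42.3] [52.8 53. ] 53.4 mean [527.3 -42.3  87.3]
scene0tin 417 [532.5  29.4] [46.9 48.1] 81.9 mean [532.9  29.7  95.3]
scene0bottle 116 [536.   96.8] [27.4 25.6] 67.1 mean [536.   97.7 103.5]
scene4jar 425 [526.4 -42.7] [56.2 52.5] 28.4 mean [527.6 -42.5  87.4]
scene4tin 416 [531.1  29.3] [47.7 49.5] 83.8 mean [532.9  29.9  95.3]
scene4bottle 124 [537.2  97.7] [26.7 25.3] 76.2 mean [537.7  96.9 103.4]
iron handle 426 [479.2 338.5] [25.8 97.2] 81.9 mean [477.1 339.2  39.1]
side0jar 508 [522.2 -41.6] [53.7 52.4] 82.5 mean [522.1 -40.   87.6]
side0tin 567 [528.3  30.1] [49.  46.3] 81.3 mean [527.6  31.9  95.5]
side0bottle 179 [532.5  97.4] [24.7 28.5] 14.7 mean [532.1  98.7 103.7]
side4jar 508 [523.1 -42.9] [53.5 53.7] 41.5 mean [522.3 -40.2  87.5]
side4tin 563 [528.4  30.3] [50.  46.2] 83.0 mean [527.8  32.3  95.6]
side4bottle 181 [533.7  97.4] [25.2 27.8] 36.1 mean [533.2  98.6 103.6]
iron handle 1193 [476.9 339.3] [26.8 90.3] 81.9 mean [470.6 341.6  39.2]
```

View pics/s4.png

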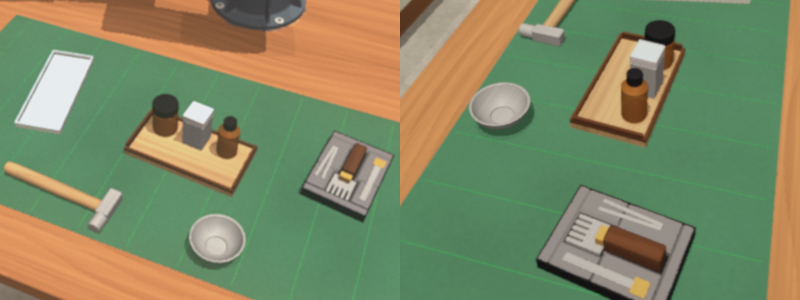

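All three stand within about 2 mm of where they started, the iron is seated, and the dish and hammer haven't moved. Handing in.

```bash
python3 -c "
from bench import manip
manip.sign_off(); print(manip.current_time())"
```

```text
the job is handed in; nothing more can be done
the job is handed in; nothing more can be done
```

The job is done and handed in at about 65 s on the robot's clock, well under the 141 s limit; sign-off gave no verdict.

I moved the jar, tin and bottle to the tray. Then I lowered the iron into its cut-out, pressed it with about 18 N, and stood the three back on the board in reverse order.

**Last checks:**
- **Bottle, jar and tin:** before-and-after depth images put each within about 2 mm of its start. Their tops are at unchanged heights, so they are upright.
- **Iron:** it lies about 2 mm from the cut-out's centre and flat (tilt under 0.01 rad). Its handle top reads 39 mm, where fully down would be 40 mm.
- **Dish and hammer:** they look unmoved in the pictures; I didn't measure them.
- **Arm:** it was back at its start pose, clear of everything.

No check failed. The scene and side cameras disagreed by about 4–5 mm in x. I averaged them for the bottle, jar, tin and tray, and used the wrist camera for the iron and the case.

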